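# Centre-punch a clamped plate and free it

### The arm

A 6-joint arm with a two-finger parallel gripper is mounted at the origin on a cart in front of the work surface, level with it; the furniture and walls round the work are solid. World frame = base frame: x ahead of the robot, y to its left, z up, the work surface at z = 0. Lengths are in m, angles in rad, forces in N, time in s.
With the tool pointing down it reaches from about 0.3 to 0.775 m from the base axis. Payload 14.6 kg.
Tool frame: the origin (TCP) lies at the centre of the arm's flange, where the gripper is bolted on; the fingertips stand 199 mm ahead of it and the grasp point (between the pads) lies 180 mm ahead of it; z points along the fingers, y is the line along which they close (so a half turn about z gives the same grasp; the last joint's range is limited). The gripper opens to 94 mm and grips with 3 to 60 N. Pads are 16 mm wide; open, the fingers measure 119 mm over their backs; the gripper's body (75 mm by 177 mm) begins 78 mm behind the grasp point.
Start: joints at [1.127, 0.3, 1.521, -0, 1.321, -0.067], TCP at [0.202, 0.511, 0.405] pointing down, gripper open.
Joint ranges: [-3.03, 3.03], [-0.79, 2.21], [0.23, 2.52], [-1.04, 4.18], [0, 3.07], [-2.55, 2.55]. Speed limits (rad/s): [2.22, 2.22, 2.57, 3.14, 3.14, 3.14].

### API

Orientations are given as [roll, pitch, yaw] about the fixed x, y, z axes, in that order (R = Rz(yaw) Ry(pitch) Rx(roll)).
In Python, from station import ctrl gives the robot as it stands. The module is installed in compiled form; this text tells all that it offers.
- The arm moves only by the tool servo_tool, never from a script. Its argument "motion" is a list of rows, each a list of 5 numbers: the closure, from 0 (fully open) to 1 (shut), then the shift along the world's x, y, z in cm, then the turn about the world's z in degrees. A call has 1 to 20 rows; each row is the pose to reach, as a shift and turn from the pose commanded when the call began; what a row does not reach only later rows make up. A row lasts 1/8 s, in which the tool goes at most 62.5 mm and 10.7 degrees, less where a joint would pass 70% of its speed; a pose out of reach is approached as far as the arm can. A call with a gripper value outside its range is refused whole. The fingers move at their own pace and stop on an object; "squeeze" is the grip in N (left out, the last holds). Time passes only in rows, so rows that repeat a pose let the fingers close. It gives the time, the measured TCP pose, the force, the opening and the grip force at its end, in the units of the state.
- ctrl.get_obs(): the state, without advancing time (a new reading comes with each control period).
- ctrl.camera(name): name is "scene" or "side" or "wrist"; returns a dict with "image" (420x560x3 uint8, red, green, blue), "fx", "fy", "cx", "cy" (pixels), "dist" ([k1, k2, p1, p2, k3] as OpenCV has them; the pictures are not rectified), "camera_from_world" (4x4, takes a point from world to camera coordinates); the wrist camera has in their place "hand_eye" (4x4, takes a point from camera to tool coordinates, whose origin is the TCP and whose axes are the flange's). Camera axes: x right, y up, looking along -z (the intrinsics and any distortion apply to the point x, -y, -z); pixel columns grow to the right and rows downward; lengths in m; the calibration is good to about 2 mm. A picture is of the moment at which its call begins: read the wrist's pose just before it. There is no depth.
- ctrl.hand_in(): hands the job in; it is judged then, once.
The state is a dict: "time_s": time; "qpos": joint angles; "joint_vel": joint speeds; "tau": joint torques, N m; "ee_pos": TCP position; "eef_rot": TCP orientation; "force": force on the tool from outside, world axes, zero at the start; "moment": the same for the moment, N m; "grip_width": finger opening in m; "grip_force": force on a finger pad.
Only numpy, scipy, OpenCV 4.12 (cv2) and the standard library are available. Lean on these libraries where they do the work, as an engineer would, in place of code of your own. Each camera call takes 0.05 s, during which the arm holds its last target. There are 200 camera calls.

### The job

Take the automatic centre punch out of its sloping stand, hold it upright and press its sprung nose down on the crossing of the two scribed lines on the clamped plate, until it fires (nose pushed fully in); mark the plate only there. Then put the punch back in its stand, fully seated, and press the red grip of the clamp all the way down to free the plate, leaving the plate lying where it is and the other things undisturbed.

Things in the scene. Friction and masses are not known exactly. Their poses are not given: they have to be found in the camera images.
- punch: automatic centre punch, 148 mm long, 0.1 kg, starting nose down in the stand's bore. Origin on its axis at the underside of its collar, +z along the axis to the cap. Dark collar (26 mm across) from z 0 to 6 mm; grooved brass cap (18 mm across, grip here) 6 to 60 mm; steel barrel (13 mm) 0 to -58 mm, tapered below -48; dark sprung nose (6 mm) to the point at -88 mm
- punch_nose (a joint): how far the nose of the punch is pushed into its barrel, m: 0 fully out (start), 0.009 the stop. The punch fires at the end of the stroke. Its spring takes 3 N to start and 9 N at the stop; unloaded, the nose springs out by itself
- punch_tip (a point): the point of the punch's nose
- stand: fixed punch stand, 108 x 140 mm, 120 mm high: beech block between two blue steel cheeks. Origin at bench level straight under the bore's mouth, +z up, low front to -x. Its top (60 mm deep, 126 mm wide) rises to the back at 25 degrees, the bore is square to it: its axis, upwards, is (-0.423, 0, 0.906) in this frame. Two dark pins stand 17 mm out of the top, 50 mm to either side (y) of the bore
- stand_mouth (a point): centre of the bore's mouth in the beech top, 100 mm above the bench. Bore 16.5 mm in diameter with a chamfer of 2 mm, right through the 55 mm block, free space below. With the punch seated (collar on the beech) its origin is here
- fixture: toggle clamp on a white base, fixed to the bench. Origin at bench level. Base 110 mm wide (x), 12 mm thick, y -120 to +60 mm; grey support block 60 x 45 mm, top 26 mm above the bench, centred at y -82 mm; clamping arm 16 mm wide along the y axis, up to 52 mm above the bench, ending at y -86 mm, its pad pressing on the plate at y -78 mm; red grip on the +y side
- fixture_lever (a joint): angle of the clamp's lever, rad: 0 clamped (start), 0.593 fully open (stop). Pressing the red grip down opens it and lifts the pad. It takes 3 to 4 N at the grip and stays where it is left. The hinge runs along the fixture's x axis at y +6 mm, 38 mm above the bench; the grip swings in the fixture's y-z plane
- red_grip (a point): point inside the red grip near its end, on the grip's axis; the grip is 22 mm wide. At the start it lies at y +104 mm in the fixture's frame, 84 mm above the bench, the grip's upper side about 10 mm over it; fully open it is about 21 mm above the bench and 9 mm farther out
- plate: loose aluminium plate 76 x 50 x 5 mm on the support block, under the clamp's pad; upper face 31 mm above the bench. Origin in the middle of its underside, x along the 76 mm; two 7 mm holes at the +x end, a patch of dark blue marking-out colour at the -x end
- cross (a point): crossing of the two bright scribed lines in the blue patch on the upper face of the plate, 22 mm from the plate's middle towards its -x end; over the support block, 14 mm clear of the clamping arm
- oil_can: green oil bottle with a red spout, 57 mm across, 156 mm tall; origin in the middle of its foot. Leave alone
- turned_bush: turned steel bush, 40 mm across, 32 mm high; origin in the middle of its foot. Leave alone
- brass_hex: brass hexagon bar, 22 mm thick, 90 mm long, lying flat; origin in the middle of its underside. Leave alone

How it is judged:
By the outcome, as a careful person would: the job done as asked, in the order asked, and still so for the second after the job is handed in, with the robot touching nothing.
It also fails if it takes over 61 s, if anything falls off the work surface, if the arm or the gripper's body presses on something with over 40 N, if the wrist force passes 120 N, or if a joint passes its speed limit or range.

## Working session

There is one attempt and no reset: what is moved stays moved. The work goes in short steps, Python scripts to look and compute and a tool call to move; the robot and the scene stay as the last step left them, time stands still between calls to the robot, and variables do not carry over. Pictures are saved under pics/ and viewed, at most 10 in all, crops included, and the job is handed in when it is done.

Besides the shell and the picture viewer there is one more tool, called after "Request:" as name(argument=value, ...) on one line, values as JSON. servo_tool: Moves the arm, as the interface text tells. Its arguments: {"type":"object","properties":{"motion":{"type":"array","items":{"type":"array","items":{"type":"number"}}},"squeeze":{"type":"number"}},"required":["motion"]}

```bash
mkdir -p pics; cat > h.py <<'E'
import numpy as np, cv2
from scipy.spatial.transform import Rotation as Rt
from station import ctrl
def cam(n):
    o=ctrl.get_obs(); c=ctrl.camera(n)
    if n=="wrist":
        T=np.eye(4); T[:3,:3]=Rt.from_euler('xyz',o['eef_rot']).as_matrix(); T[:3,3]=o['ee_pos']
        M=T@np.array(c['hand_eye'])
    else: M=np.linalg.inv(np.array(c['camera_from_world']))
    d=dict(K=np.array([[c['fx'],0,c['cx']],[0,c['fy'],c['cy']],[0,0,1.]]),D=np.array(c['dist'],float),M=M)
    return c['image'],d
def snap(n,f):
    im,d=cam(n); cv2.imwrite(f'pics/{f}.png',im[:,:,::-1]); np.savez(f'pics/{f}.npz',**d); return im
def load(f): return np.load(f'pics/{f}.npz')
def ray(f,uv):
    d=load(f); p=cv2.undistortPoints(np.array([[uv]],float),d['K'],d['D'])[0,0]
    M=d['M']; return M[:3,3], M[:3,:3]@np.array([p[0],-p[1],-1.])
def atz(f,uv,z):
    o,v=ray(f,uv); return o+v*(z-o[2])/v[2]
def proj(f,P):
    d=load(f); q=np.linalg.inv(d['M'])@np.r_[P,1]; q=q[:3]*[1,-1,-1]
    return cv2.projectPoints(q[None],np.zeros(3),np.zeros(3),d['K'],d['D'])[0][0,0]
def tri(*a):
    A=np.zeros((3,3));b=np.zeros(3)
    for f,uv in a:
        o,v=ray(f,uv);v=v/np.linalg.norm(v);Q=np.eye(3)-np.outer(v,v);A+=Q;b+=Q@o
    X=np.linalg.solve(A,b); return X,[np.round(proj(f,X)-uv,1) for f,uv in a]
E
python3 - <<'E'
from h import *
print(ctrl.get_obs())
for n in("scene","side","wrist"):
    snap(n,n+"0"); d=load(n+"0"); print(n,d['K'][0,0],d['M'].round(3).tolist())
a=[cv2.imread(f'pics/{n}0.png') for n in("scene","side")]
E
```

```text
{'time_s': 0.0, 'qpos': array([ 1.12741244e+00,  3.00485844e-01,  1.52160673e+00,  1.04857359e-05,
        1.32069789e+00, -6.66167221e-02]), 'joint_vel': array([ 0.00034963, -0.00111241,  0.00106299,  0.00035721,  0.00037191,
       -0.00050239]), 'tau': array([ 2.44568961e-03, -5.31792426e+01, -3.52738631e+01,  7.09601655e-02,
        2.43238185e-02, -9.08681454e-05]), 'ee_pos': array([0.20234931, 0.51138606, 0.40406725]), 'eef_rot': array([-3.14039818e+00, -8.98688931e-05,  2.76482283e+00]), 'force': array([-0.51532163, -0.72515003, -0.61961817]), 'moment': array([-0.04629941, -0.01084909,  0.03278837]), 'grip_force': 0.0, 'grip_width': 0.09397465226607792}
scene 437.4404232187369 [[0.876, 0.203, -0.437, 0.153], [-0.481, 0.401, -0.78, -0.75], [0.017, 0.893, 0.449, 0.547], [0.0, 0.0, 0.0, 1.0]]
side 527.3498927272104 [[-0.966, 0.097, -0.238, 0.302], [-0.256, -0.317, 0.913, 1.164], [0.013, 0.944, 0.331, 0.507], [0.0, 0.0, 0.0, 1.0]]
wrist 319.52846641075087 [[0.368, -0.894, -0.254, 0.129], [0.93, 0.354, 0.102, 0.54], [-0.001, -0.274, 0.962, 0.384], [0.0, 0.0, 0.0, 1.0]]
```

View pics/scene0.png

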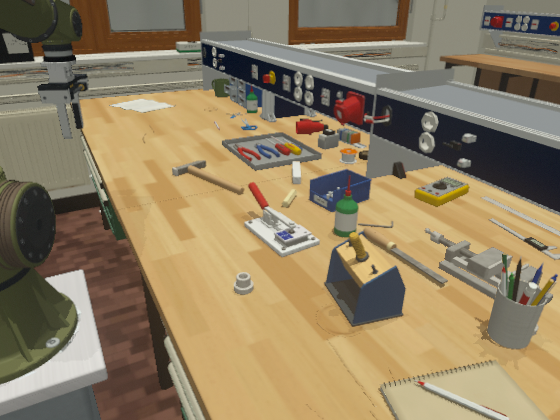

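View pics/side0.png

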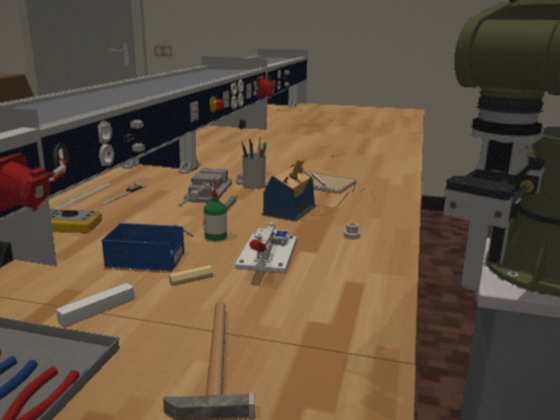

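```bash
python3 - <<'E'
from h import *
im=cv2.imread('pics/scene0.png')[175:325,220:420]
cv2.imwrite('pics/c1.png',cv2.resize(im,None,fx=4,fy=4,interpolation=cv2.INTER_CUBIC))
E
```

```text
(no output)
```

View pics/c1.png

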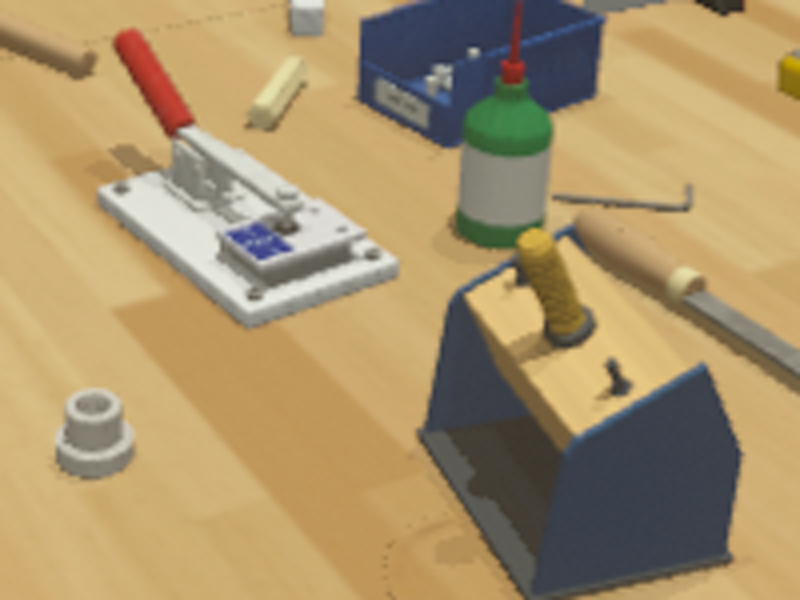

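```bash
python3 - <<'E'
from h import *
f='scene0'; q=lambda u,v:(220+u/4,175+v/4)
for n,u,v,z in [('mouth',569,332,.1),('pinR',622,388,.1),('pinL',518,280,.1),('cross',258,242,.031),('baseL',100,192,.012),('baseF',248,318,.012),('baseR',397,268,.012),('grip',130,40,.09),('captop',537,240,.154),('bush',94,462,0),('can',502,235,0),('standF',420,432,0.0),('standN',535,595,0),('standB',732,558,0),('hexbar',278,118,0.01)]:
    print(n,atz(f,q(u,v),z).round(4))
E
```

```text
mouth [ 0.6205 -0.209   0.1   ]
pinR [ 0.6132 -0.2575  0.1   ]
pinL [ 0.6273 -0.1589  0.1   ]
cross [0.5885 0.0389 0.031 ]
baseL [0.5446 0.1716 0.012 ]
baseF [ 0.558 -0.006  0.012]
baseR [0.664  0.0024 0.012 ]
grip [0.5912 0.223  0.09  ]
captop [ 0.5987 -0.2055  0.154 ]
bush [ 0.4321 -0.0745  0.    ]
can [0.7572 0.0234 0.    ]
standF [ 0.5948 -0.1299  0.    ]
standN [ 0.5723 -0.2619  0.    ]
standB [ 0.6719 -0.285   0.    ]
hexbar [0.7028 0.2196 0.01  ]
```

Request:
servo_tool(motion=[[0.45,2,-3.5,0.2,1],[0.45,5,-9,1,3],[0.45,40.3,-71.8,2.5,13.5],[0.45,40.3,-71.8,2.5,13.5],[0.45,40.3,-71.8,2.5,13.5],[0.45,40.3,-71.8,2.5,13.5],[0.45,40.3,-71.8,2.5,13.5],[0.45,40.3,-71.8,2.5,13.5],[0.45,40.3,-71.8,2.5,13.5],[0.45,40.3,-71.8,2.5,13.5],[0.45,40.3,-71.8,2.5,13.5],[0.45,40.3,-71.8,2.5,13.5],[0.45,40.3,-71.8,2.5,13.5],[0.45,40.3,-71.8,2.5,13.5],[0.45,40.3,-71.8,2.5,13.5],[0.45,40.3,-71.8,2.5,13.5],[0.45,40.3,-71.8,2.5,13.5],[0.45,40.3,-71.8,2.5,13.5],[0.45,40.3,-71.8,2.5,13.5]], squeeze=20)

```text
time_s: 2.52
ee_pos: [0.6053, -0.2062, 0.43]
eef_rot: [-3.141, 0.0, 3.001]
force: [0.1, -0.3, -0.3]
grip_width: 0.0517
grip_force: 0.0
```

```bash
python3 - <<'E'
from h import *
o=ctrl.get_obs(); print(o['time_s'],o['ee_pos'],o['eef_rot'],o['qpos'],o['grip_width'])
im=snap("wrist","w1")
cv2.imwrite('pics/w1b.png',cv2.resize(cv2.imread('pics/w1.png'),(800,600),interpolation=cv2.INTER_CUBIC))
E
```

```text
2.525 [ 0.60528114 -0.20615337  0.42995712] [-3.14147413e+00  4.11548950e-04  3.00093103e+00] [-3.85536772e-01  4.88329911e-01  1.20303381e+00 -1.53237577e-05
  1.44980093e+00 -1.81566960e+00] 0.05173788036883212
```

View pics/w1b.png

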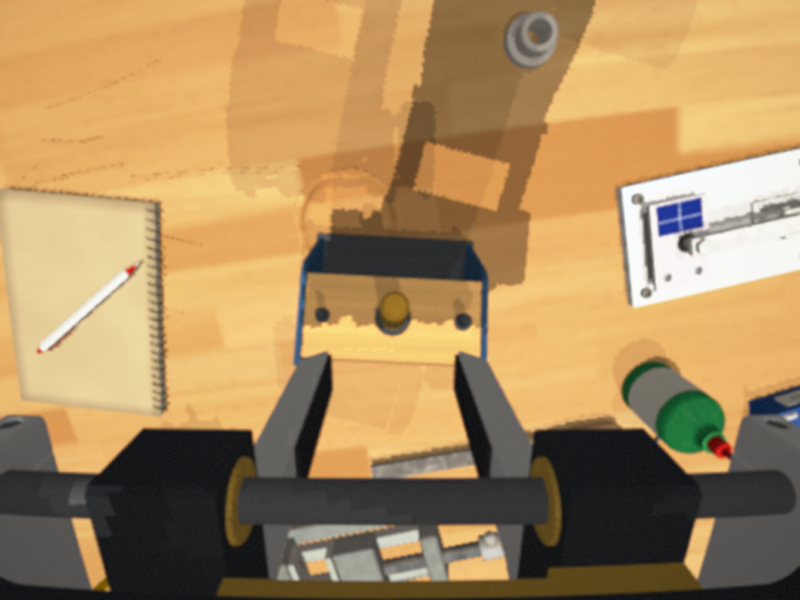

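```bash
python3 - <<'E'
from h import *
f='w1'; q=lambda u,v:(u*.7,v*.7)
R=lambda n,u,v,z:print(n,atz(f,q(u,v),z).round(4))
R('capT',395,303,.1544);R('pinL',321,314,.1154);R('pinR',463,321,.1154);R('collar',393,322,.103);R('cross',681,217,.031)
for n,u,v in [('c1',618,187),('c2',632,307)]: R(n,u,v,.012)
q2=lambda u,v:(220+u/4,175+v/4)
print(tri(('w1',q(395,303)),('scene0',q2(537,240))))
print(tri(('w1',q(681,217)),('scene0',q2(258,242))))
E
```

```text
capT [ 0.597  -0.2043  0.1544]
pinL [ 0.6084 -0.2562  0.1154]
pinR [ 0.6268 -0.1617  0.1154]
collar [ 0.6248 -0.2094  0.103 ]
cross [0.5903 0.0398 0.031 ]
c1 [ 0.5606 -0.005   0.012 ]
c2 [0.6706 0.0069 0.012 ]
(array([ 0.59809354, -0.20479551,  0.15360733]), [array([-0.4,  1. ]), array([-0.5,  0.1])])
(array([0.59030864, 0.04127444, 0.02920777]), [array([ 0.3, -0.3]), array([0.2, 0.1])])
```

Request:
servo_tool(motion=[[0.45,0.3,0,-4,-1.5],[0.45,0.3,0,-8,-1.5],[0.45,0.3,0,-11,-1.5],[0.45,0.3,0,-11.7,-1.5],[0.45,0.3,0,-11.7,-1.5],[0.45,0.3,0,-11.7,-1.5],[0.9,0.3,0,-11.7,-1.5],[0.9,0.3,0,-11.7,-1.5],[0.9,0.3,0,-11.7,-1.5],[0.9,0.3,0,-11.7,-1.5],[0.9,0.3,0,-11.7,-1.5],[0.9,0.3,0,-11.7,-1.5]], squeeze=15)

```text
time_s: 4.08
ee_pos: [0.6084, -0.2066, 0.3127]
eef_rot: [3.142, -0.0, 2.974]
force: [-0.5, 1.1, 1.5]
grip_width: 0.017
grip_force: 15.0
```

Request:
servo_tool(motion=[[0.9,-0.4,0.07,0.9,0],[0.9,-0.94,0.17,2.05,0],[0.9,-1.9,0.33,4.1,0],[0.9,-2.83,0.5,6.16,0],[0.9,-2.83,0.5,6.16,0],[0.9,-1.7,0.3,6.65,0],[0.9,-0.4,0.08,6.95,0],[0.9,0.8,-0.14,7.2,0],[0.9,1.98,-0.35,7.33,0],[0.9,1.98,-0.35,7.33,0],[0.9,1.98,-0.35,7.33,0]])

```text
time_s: 5.45
ee_pos: [0.6279, -0.2101, 0.3853]
eef_rot: [3.142, -0.001, 2.974]
force: [-0.5, 0.9, -1.8]
grip_width: 0.0172
grip_force: 15.0
```

```bash
python3 - <<'E'
from h import *
o=ctrl.get_obs(); print(o['time_s'],o['force'],o['moment'])
snap("scene","s2");snap("side","d2")
a=cv2.imread('pics/s2.png')[185:285,310:410];b=cv2.imread('pics/d2.png')[110:210,245:345]
cv2.imwrite('pics/v2.png',np.hstack([cv2.resize(x,(400,400),interpolation=cv2.INTER_CUBIC) for x in(a,b)]))
E
```

```text
5.45 [-0.46978241  0.94991638 -1.84103255] [ 0.02662958 -0.02142159 -0.02966701]
```

View pics/v2.png

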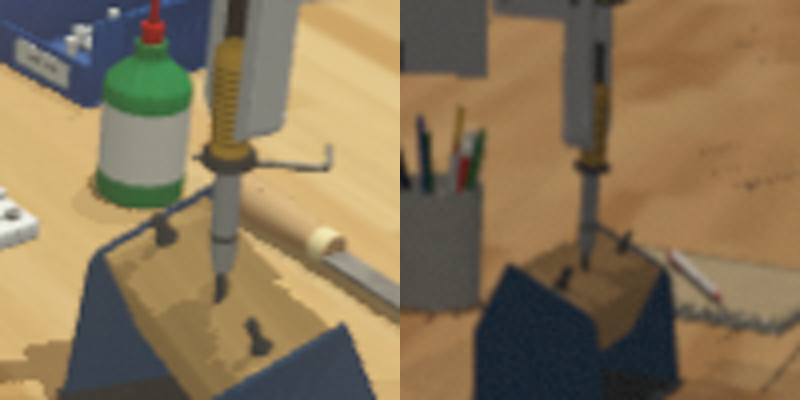

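Request:
servo_tool(motion=[[0.9,0,0,2.5,0],[0.9,0,0,5,0],[0.9,0,0,5.5,0],[0.9,-0.5,3,5.5,0],[0.9,-1.2,8,5.5,0],[0.9,-2,13,5.5,0],[0.9,-2.8,18,5.5,0],[0.9,-3.4,22,4,0],[0.9,-3.8,25,2,0],[0.9,-3.8,25,-1,0],[0.9,-3.8,25,-1,0],[0.9,-3.8,25,-1,0],[0.9,-3.8,25,-1,0]])

```text
time_s: 7.18
ee_pos: [0.5903, 0.0395, 0.3771]
eef_rot: [3.141, 0.002, 2.974]
force: [0.4, -0.5, -0.9]
grip_width: 0.0171
grip_force: 15.0
```

```bash
python3 - <<'E'
from h import *
o=ctrl.get_obs(); print(o['time_s'],o['ee_pos'],o['force'],o['moment'])
snap("scene","s3");snap("side","d3");snap("wrist","w3")
t=o['ee_pos']-[0,0,.304]
A=[]
for f in("s3","d3"):
    u,v=proj(f,t+[0,0,.06]).astype(int); print(f,u,v,proj(f,t),proj(f,t+[0,0,.148]))
    u-=33;v-=50;print('org',u,v)
    A.append(cv2.resize(cv2.imread(f'pics/{f}.png')[v:v+100,u:u+67],None,fx=6,fy=6,interpolation=cv2.INTER_CUBIC))
cv2.imwrite('pics/v3.png',np.hstack(A)[:, :800])
E
```

```text
7.175 [0.59027349 0.03951479 0.37707493] [ 0.35494967 -0.53336126 -0.88097345] [-0.07968745  0.03244887  0.03890776]
s3 285 196 [285.28400946 219.53834938] [286.28076341 159.43004681]
org 252 146
d3 281 192 [281.37271697 217.13515086] [282.28442652 155.71735021]
org 248 142
```

View pics/v3.png

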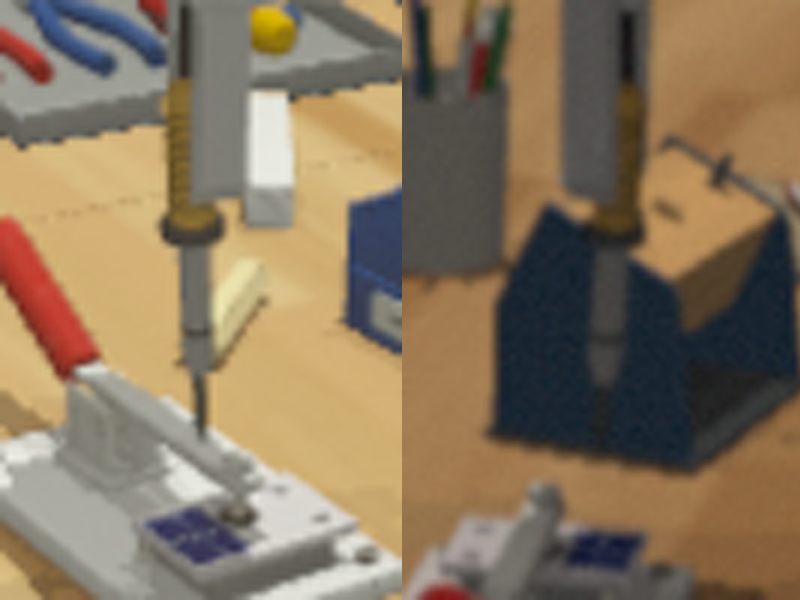

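```bash
python3 - <<'E'
from h import *
S=lambda u,v:(252+u/6,146+v/6); D=lambda u,v:(248+(u-402)/6,142+v/6)
T,e=tri(('s3',S(202,432)),('d3',D(601,447)));C,e2=tri(('s3',S(192,228)),('d3',D(617,232)))
d=C-T;print(T,e,C,e2,np.linalg.norm(d),np.degrees(np.arctan2(d[:2],d[2])))
c,e3=tri(('s3',S(195,531)),('d3',D(605,548)));print('cross',c,e3, atz('s3',S(195,531),.031),atz('d3',D(605,548),.031))
w=cv2.imread('pics/w3.png')[100:400,130:430]
cv2.imwrite('pics/w3b.png',cv2.resize(w,(600,600),interpolation=cv2.INTER_CUBIC))
E
```

```text
[0.59116847 0.0406932  0.07564931] [array([-0.3,  0.3]), array([-0.3, -0.3])] [0.585729   0.04033493 0.1632563 ] [array([-0.1,  0.1]), array([-0.1, -0.1])] 0.08777642549685638 [-3.55290099 -0.23430889]
cross [0.58876523 0.04009871 0.03272133] [array([-0.1,  0.1]), array([-0.1, -0.1])] [0.59082383 0.04314403 0.031     ] [0.58927294 0.03669679 0.031     ]
```

View pics/w3b.png

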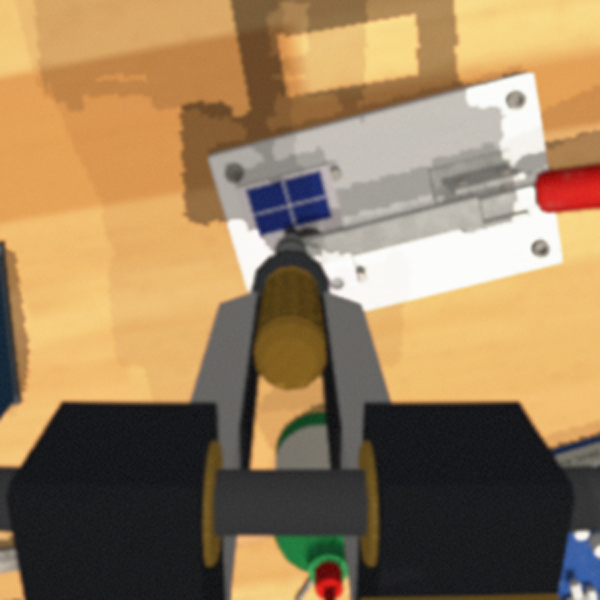

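```bash
python3 - <<'E'
from h import *
W=lambda u,v:(130+u/2,100+v/2)
g=np.array([.59027,.03951,.19707])
for z in(.218,.221,.224): print('cap',z,atz('w3',W(290,352),z)-g)
print('cross',atz('w3',W(289,203),.031))
for a in(0,-2,-3.5,-5):
    d=np.array([np.sin(np.radians(a)),0,np.cos(np.radians(a))])
    print(a,*[((proj('w3',g+d*k)-[130,100])*2).round(1) for k in(.024,-.036,-.124)])
E
```

```text
cap 0.218 [-0.00887903  0.00113735  0.02093   ]
cap 0.221 [-0.01037825  0.00139035  0.02393   ]
cap 0.224 [-0.01187747  0.00164335  0.02693   ]
cross [0.5898565  0.03873664 0.031     ]
0 [291.5 391.7] [291.  297.2] [290.7 225.1]
-2 [290.9 388.6] [291.7 300.7] [292.3 234. ]
-3.5 [290.5 386.2] [292.2 303.4] [293.4 240.8]
-5 [290.1 383.8] [292.6 306.1] [294.6 247.5]
```

Request:
servo_tool(motion=[[0.95,0,0,0,0],[0.95,0,0,0,0],[0.95,-0.1,0,-1.2,0],[0.95,-0.2,0,-2.5,0],[0.95,-0.2,0,-3.6,0],[0.95,-0.2,0,-3.6,0],[0.95,-0.2,0,-3.6,0]], squeeze=50)

```text
time_s: 8.2
ee_pos: [0.5883, 0.0399, 0.3402]
eef_rot: [3.142, 0.0, 2.974]
force: [-0.3, -0.0, -0.0]
grip_width: 0.0168
grip_force: 49.9
```

```bash
python3 - <<'E'
from h import *
o=ctrl.get_obs(); print(o['time_s'],o['ee_pos'],o['force'],o['grip_width'])
snap("scene","s4");snap("side","d4");snap("wrist","w4")
A=[]
for f,k,c in(("s4",8,(.5898,.0395,.043)),("d4",8,(.5898,.0395,.043)),("w4",5,(.5898,.0395,.031))):
    w,h=(50,37) if k==8 else (80,60)
    u,v=proj(f,np.array(c)).astype(int); u-=w//2;v-=h//2;print(f,'org',u,v)
    A.append(cv2.resize(cv2.imread(f'pics/{f}.png')[v:v+h,u:u+w],(400,300),interpolation=cv2.INTER_CUBIC))
a=cv2.imread('pics/s4.png');u,v=proj('s4',np.array([.59,.04,.12])).astype(int);print('s4 org',u-50,v-37)
A.append(cv2.resize(a[v-37:v+38,u-50:u+50],(400,300)))
cv2.imwrite('pics/v4.png',np.vstack([np.hstack(A[:2]),np.hstack(A[2:])]))
E
```

```text
8.2 [0.58826323 0.03990872 0.34019719] [-0.25534352 -0.03723984 -0.04922364] 0.016814188630257434
s4 org 259 212
d4 org 256 211
w4 org 235 182
s4 org 235 164
```

View pics/v4.png

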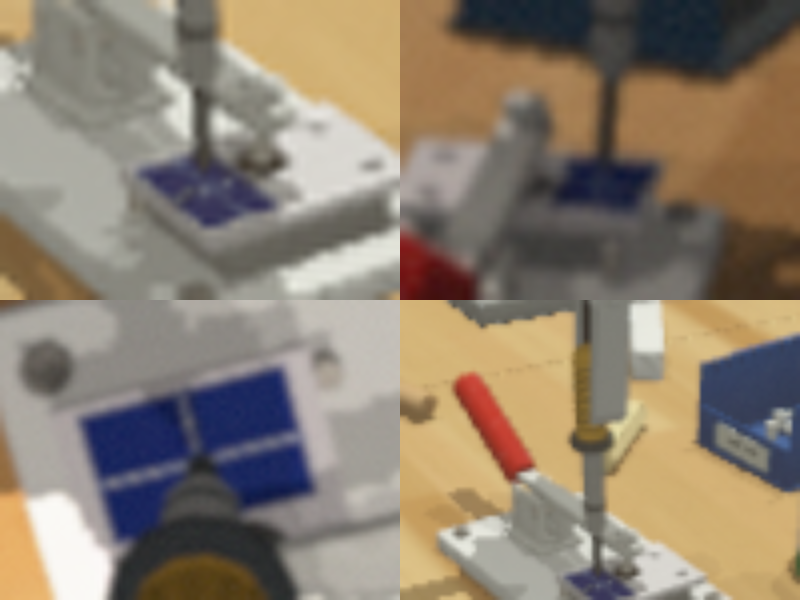

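```bash
python3 - <<'E'
from h import *
S=lambda u,v:(259+u/8,212+v/8); D=lambda u,v:(256+u/8,211+v/8*37/37.5); W=lambda u,v:(235+u/5,182+v/5)
T,e=tri(('s4',S(205,165)),('d4',D(205,160)));C,e2=tri(('s4',S(207,188)),('d4',D(203,183)))
print('tip',T,e,'cross',C,e2)
print('w cross',atz('w4',W(196,161.5),.031),'w tip',[atz('w4',W(202,157),z).round(4) for z in(.034,.037,.040)])
print('s',[atz('s4',S(205,165),z).round(4) for z in(.034,.037,.04)],atz('s4',S(207,188),.031))
print('d',[atz('d4',D(205,160),z).round(4) for z in(.034,.037,.04)],atz('d4',D(203,183),.031))
E
```

```text
tip [0.58909451 0.0393244  0.03860071] [array([ 0., -0.]), array([0., 0.])] cross [0.58966879 0.03876636 0.0309842 ] [array([ 0.1, -0.1]), array([0.1, 0.1])]
w cross [0.59124643 0.03815671 0.031     ] w tip [array([0.5897, 0.0396, 0.034 ]), array([0.5889, 0.0397, 0.037 ]), array([0.5881, 0.0398, 0.04  ])]
s [array([0.5928, 0.0463, 0.034 ]), array([0.5903, 0.0417, 0.037 ]), array([0.5877, 0.037 , 0.04  ])] [0.58933585 0.03852998 0.031     ]
d [array([0.5921, 0.0281, 0.034 ]), array([0.5902, 0.0353, 0.037 ]), array([0.5884, 0.0425, 0.04  ])] [0.58994342 0.0384447  0.031     ]
```

Request:
servo_tool(motion=[[0.95,0.15,-0.1,-0.3,0],[0.95,0.15,-0.1,-0.6,0],[0.95,0.15,-0.1,-0.6,0],[0.95,0.15,-0.1,-0.6,0]])

```text
time_s: 8.85
ee_pos: [0.5897, 0.0389, 0.3342]
eef_rot: [3.142, 0.0, 2.974]
force: [1.0, -0.6, 2.5]
grip_width: 0.0165
grip_force: 49.9
```

```bash
python3 - <<'E'
from h import *
o=ctrl.get_obs(); print(o['time_s'],o['ee_pos'],o['force'],o['grip_width'])
snap("scene","s5");snap("side","d5");snap("wrist","w5")
A=[]
for f,c in(("s5",(.5898,.0395,.036)),("d5",(.5898,.0395,.036)),("w5",(.5898,.0395,.031))):
    w,h=(32,36) if f!="w5" else (48,27)
    u,v=proj(f,np.array(c)).astype(int); u-=w//2;v-=h//2;print(f,'org',u,v)
    s=(320,360) if f!="w5" else (640,240)
    A.append(cv2.resize(cv2.imread(f'pics/{f}.png')[v:v+h,u:u+w],(320,360) if f!="w5" else (427,240),interpolation=cv2.INTER_CUBIC))
p=np.zeros((600,640,3),np.uint8);p[:360,:320]=A[0];p[:360,320:]=A[1];p[360:,:427]=A[2]
cv2.imwrite('pics/v5.png',p)
E
```

```text
8.85 [0.58970693 0.03888404 0.33422981] [ 0.98060735 -0.63055739  2.54073906] 0.01646721641908864
s5 org 268 215
d5 org 265 213
w5 org 252 199
```

View pics/v5.png

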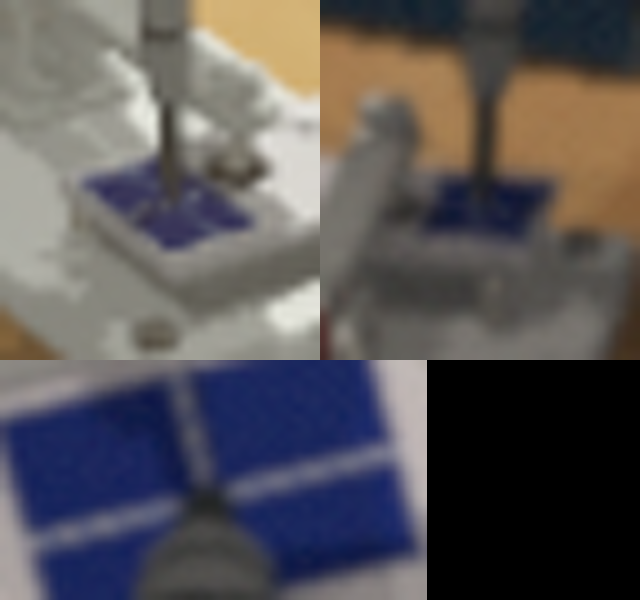

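Request:
servo_tool(motion=[[0.95,0,0,0.2,0],[0.95,0.06,0,0.2,0],[0.95,0.06,0,0,0],[0.95,0.06,0,-0.3,0],[0.95,0.06,0,-0.6,0],[0.95,0.06,0,-0.8,0],[0.95,0.06,0,-0.95,0],[0.95,0.06,0,-0.95,0]], squeeze=60)

```text
time_s: 10.0
ee_pos: [0.5904, 0.0389, 0.325]
eef_rot: [3.141, 0.001, 2.974]
force: [-0.3, -0.7, 8.4]
grip_width: 0.0166
grip_force: 59.9
```

Request:
servo_tool(motion=[[0.95,0,0,-0.1,0],[0.95,0,0,-0.15,0],[0.95,0,0,-0.15,0]])

```text
time_s: 10.38
ee_pos: [0.5905, 0.0389, 0.3242]
eef_rot: [3.141, 0.002, 2.974]
force: [-1.6, 0.1, 12.7]
grip_width: 0.0163
grip_force: 59.8
```

Request:
servo_tool(motion=[[0.95,0,0,-0.1,0],[0.95,0,0,-0.2,0],[0.95,0,0,-0.2,0]])

```text
time_s: 10.75
ee_pos: [0.5906, 0.0389, 0.3234]
eef_rot: [3.141, 0.004, 2.974]
force: [-3.2, -0.3, 21.3]
grip_width: 0.0166
grip_force: 59.8
```

Request:
servo_tool(motion=[[0.95,0,0,0.5,0],[0.95,0,0,2,0],[0.95,0,0,6,0],[0.95,0,-1,11,0],[0.95,0.5,-5,11.9,0],[0.95,1.5,-10,11.9,0],[0.95,2.3,-15,11.9,0],[0.95,3,-20,11.9,0],[0.95,3.5,-23.5,11.9,0],[0.95,3.67,-24.9,11.9,0],[0.95,3.67,-24.9,11.9,0],[0.95,3.67,-24.9,11.9,0]])

```text
time_s: 12.25
ee_pos: [0.6271, -0.2088, 0.4401]
eef_rot: [3.141, -0.0, 2.975]
force: [0.7, 0.4, -1.5]
grip_width: 0.0166
grip_force: 59.9
```

```bash
python3 - <<'E'
from h import *
o=ctrl.get_obs(); print(o['time_s'],o['ee_pos'],o['force'])
snap("scene","s6");snap("side","d6")
# dark-on-brighter collar/tip search: print gray columns profile rows around predicted axis
t=o['ee_pos']-[0,0,.303]
for f in("s6","d6"):
    g=cv2.cvtColor(cv2.imread(f'pics/{f}.png'),cv2.COLOR_BGR2GRAY)
    for k in(.005,.012,.02,.05,.06):
        u,v=proj(f,t+[0,0,k]); r=int(round(v)); c=int(round(u)); print(f,k,u.round(1),r,list(g[r,c-8:c+9]))
E
```

```text
12.25 [ 0.62705167 -0.20877257  0.44009892] [ 0.66647269  0.42245927 -1.50302734]
s6 0.005 367.1 238 [np.uint8(145), np.uint8(147), np.uint8(148), np.uint8(150), np.uint8(169), np.uint8(186), np.uint8(160), np.uint8(82), np.uint8(65), np.uint8(81), np.uint8(94), np.uint8(93), np.uint8(97), np.uint8(102), np.uint8(110), np.uint8(120), np.uint8(126)]
s6 0.012 367.5 235 [np.uint8(117), np.uint8(164), np.uint8(194), np.uint8(173), np.uint8(113), np.uint8(68), np.uint8(65), np.uint8(63), np.uint8(65), np.uint8(77), np.uint8(105), np.uint8(124), np.uint8(133), np.uint8(141), np.uint8(150), np.uint8(158), np.uint8(163)]
s6 0.02 367.9 231 [np.uint8(177), np.uint8(150), np.uint8(127), np.uint8(111), np.uint8(115), np.uint8(111), np.uint8(64), np.uint8(63), np.uint8(84), np.uint8(135), np.uint8(165), np.uint8(171), np.uint8(176), np.uint8(179), np.uint8(182), np.uint8(182), np.uint8(182)]
s6 0.05 369.6 216 [np.uint8(182), np.uint8(182), np.uint8(163), np.uint8(94), np.uint8(104), np.uint8(106), np.uint8(108), np.uint8(106), np.uint8(106), np.uint8(139), np.uint8(181), np.uint8(193), np.uint8(1
[... 992 characters left out ...]
 np.uint8(96), np.uint8(59), np.uint8(71), np.uint8(118), np.uint8(127), np.uint8(128), np.uint8(127), np.uint8(124), np.uint8(123), np.uint8(123), np.uint8(119)]
d6 0.05 292.0 146 [np.uint8(128), np.uint8(127), np.uint8(128), np.uint8(129), np.uint8(130), np.uint8(124), np.uint8(86), np.uint8(61), np.uint8(60), np.uint8(60), np.uint8(87), np.uint8(128), np.uint8(141), np.uint8(140), np.uint8(140), np.uint8(138), np.uint8(138)]
d6 0.06 292.1 142 [np.uint8(128), np.uint8(126), np.uint8(127), np.uint8(128), np.uint8(129), np.uint8(121), np.uint8(97), np.uint8(74), np.uint8(64), np.uint8(66), np.uint8(78), np.uint8(115), np.uint8(133), np.uint8(139), np.uint8(139), np.uint8(138), np.uint8(140)]
```

Request:
servo_tool(motion=[[0.95,0,-0.1,-1.5,0],[0.95,0,-0.1,-3,0],[0.95,0,-0.1,-4.2,0],[0.95,0,-0.1,-5.2,0],[0.95,0,-0.1,-5.4,0],[0.95,0,-0.1,-5.4,0]], squeeze=12)

```text
time_s: 13.1
ee_pos: [0.627, -0.2111, 0.3862]
eef_rot: [-3.142, 0.0, 2.974]
force: [-0.7, 0.3, -0.9]
grip_width: 0.0171
grip_force: 12.0
```

Request:
servo_tool(motion=[[0.95,-1,0.2,-0.1,0],[0.95,-2.1,0.45,-0.35,0],[0.95,-3.2,0.64,-0.7,0],[0.95,-4.3,0.83,-1.2,0],[0.95,-4.3,0.83,-1.2,0],[0.95,-4.3,0.83,-1.2,0]], squeeze=12)

```text
time_s: 13.85
ee_pos: [0.584, -0.2028, 0.3744]
eef_rot: [-3.141, 0.001, 2.974]
force: [0.0, 0.0, -0.8]
grip_width: 0.0171
grip_force: 12.0
```

```bash
python3 - <<'E'
from h import *
o=ctrl.get_obs(); print(o['time_s'],o['ee_pos'],o['force'],o['moment'])
snap("scene","s7");snap("side","d7");snap("wrist","w7")
a=cv2.imread('pics/s7.png')[185:285,310:410];b=cv2.imread('pics/d7.png')[110:210,245:345];c=cv2.imread('pics/w7.png')[130:330,180:380]
p=np.zeros((600,800,3),np.uint8);r=lambda x,s:cv2.resize(x,(s,s),interpolation=cv2.INTER_CUBIC)
p[:400,:400]=r(a,400);p[:300,400:700]=r(b,300);p[300:,400:700]=r(c,300)
cv2.imwrite('pics/v7.png',p)
E
```

```text
13.85 [ 0.58400895 -0.20280427  0.37443067] [ 0.04074007  0.04688059 -0.78170591] [ 0.01728212 -0.02951379 -0.00676337]
```

View pics/v7.png

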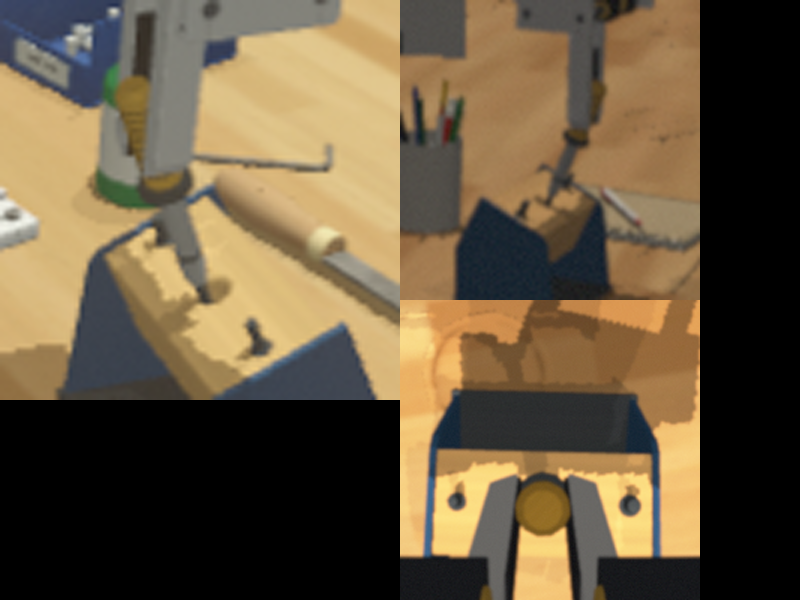

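```bash
python3 - <<'E'
from h import *
S=lambda u,v:(310+u/4,185+v/4);D=lambda u,v:(245+(u-400)/3,110+v/3)
C,e=tri(('s7',S(166,184)),('d7',D(575,136)));N,e2=tri(('s7',S(208,294)),('d7',D(551,198)))
d=C-N;print(C,e,N,e2,d/np.linalg.norm(d),np.linalg.norm(d))
W=lambda u,v:(180+(u-400)/1.5,130+(v-300)/1.5)
print('cap',[atz('w7',W(543,504),z).round(4) for z in(.21,.215,.22)], 'pins',atz('w7',W(457,501),.1154),atz('w7',W(630,505),.1154))
E
```

```text
[ 0.59313949 -0.20420092  0.16390487] [array([ 0.3, -0.4]), array([0.2, 0.3])] [ 0.6167225  -0.21276343  0.10203329] [array([-0.1,  0.1]), array([-0., -0.])] [-0.35322401  0.1282485   0.9267066 ] 0.0667650106225192
cap [array([ 0.5725, -0.2012,  0.21  ]), array([ 0.5702, -0.2008,  0.215 ]), array([ 0.5679, -0.2005,  0.22  ])] pins [ 0.6066912 -0.2543276  0.1154   ] [ 0.62472682 -0.16181663  0.1154    ]
```

Request:
servo_tool(motion=[[0.95,0.42,-0.07,-0.9,0],[0.95,0.83,-0.15,-1.8,0],[0.95,1.25,-0.22,-2.7,0],[0.95,1.67,-0.3,-3.6,0],[0.95,2.08,-0.37,-4.5,0],[0.95,2.08,-0.37,-4.5,0],[0.95,2.08,-0.37,-4.5,0]], squeeze=12)

```text
time_s: 14.88
ee_pos: [0.6047, -0.2065, 0.329]
eef_rot: [3.142, -0.0, 2.974]
force: [0.5, -0.2, -0.2]
grip_width: 0.0171
grip_force: 12.0
```

Request:
servo_tool(motion=[[0.95,0.4,-0.07,-0.9,0],[0.95,0.76,-0.13,-1.6,0],[0.95,0.85,-0.15,-1.85,0],[0.95,0.85,-0.15,-1.85,0]])

```text
time_s: 15.38
ee_pos: [0.6134, -0.2078, 0.3111]
eef_rot: [3.141, 0.0, 2.974]
force: [-4.7, 3.1, 9.7]
grip_width: 0.0172
grip_force: 11.9
```

Request:
servo_tool(motion=[[0.95,-0.05,0,0.1,0],[0.5,-0.05,0,0.1,0],[0.5,-0.05,0,0.1,0],[0.5,-0.05,0,0.1,0],[0.5,-0.05,0,0.1,0],[0.5,-0.05,0,3,0],[0.5,-0.05,0,8,0],[0.5,-0.05,3,13,0],[0.5,-0.05,8,15,0],[0.5,-0.05,14,15,0],[0.5,-0.05,20,15,0],[0.5,-0.05,22,15,0],[0.5,-0.05,22,15,0]])

```text
time_s: 17.0
ee_pos: [0.6128, 0.0126, 0.4605]
eef_rot: [-3.141, 0.0, 2.976]
force: [0.1, -0.2, 0.6]
grip_width: 0.0468
grip_force: 0.0
```

```bash
python3 - <<'E'
from h import *
o=ctrl.get_obs(); print(o['time_s'],o['ee_pos'],o['force'],o['grip_width'])
snap("scene","s8");snap("side","d8");snap("wrist","w8")
for a,b,P in(("scene0","s8",(.61,-.206,.13)),("side0","d8",(.61,-.206,.13)),("scene0","s8",(.59,.04,.031)),("side0","d8",(.59,.04,.031))):
    A,B=[cv2.imread(f'pics/{f}.png').astype(float) for f in(a,b)]
    u,v=proj(a,np.array(P)).astype(int); s=np.s_[v-18:v+18,u-16:u+16]
    A,B=A[s].mean(2),B[s].mean(2); sh,r=cv2.phaseCorrelate(A,B,cv2.createHanningWindow((32,36),cv2.CV_64F))
    print(a,np.round(sh,2),round(r,2),np.abs(A-B).mean().round(2),np.abs(A-B).max())
# red grip
for f in("s8","d8","w8"):
    h=cv2.cvtColor(cv2.imread(f'pics/{f}.png'),cv2.COLOR_BGR2HSV)
    m=((h[...,0]<6)|(h[...,0]>174))&(h[...,1]>170)&(h[...,2]>60)
    n,l,st,c=cv2.connectedComponentsWithStats(m.astype(np.uint8))
    print(f,[(st[i].tolist(),c[i].round(1).tolist()) for i in range(1,n) if st[i,4]>25], proj(f,np.array([.583,.19,.084])) )
E
```

```text
17.0 [0.61280087 0.01261243 0.46045786] [ 0.13664539 -0.15491573  0.60738349] 0.04675818491353691
scene0 [-0.2   0.22] 1.06 2.79 34.94854615805809
side0 [0.37 0.35] 0.85 1.65 23.77025893679337
scene0 [-0.17  0.22] 0.9 11.38 60.930855284967635
side0 [0.02 0.28] 0.8 7.69 50.73815076233902
s8 [([491, 16, 12, 12, 104], [497.0, 21.1]), ([263, 75, 6, 8, 41], [265.6, 78.7]), ([334, 93, 30, 32, 616], [350.3, 108.8]), ([314, 122, 10, 10, 80], [317.8, 126.6]), ([275, 145, 15, 10, 58], [283.5, 149.6]), ([238, 148, 22, 13, 80], [247.3, 152.8]), ([249, 183, 19, 26, 183], [257.6, 195.0]), ([346, 186, 5, 10, 26], [347.7, 191.8]), ([520, 295, 9, 10, 50], [523.8, 299.6])] [255.02486848 192.21075227]
d8 [([217, 99, 6, 11, 51], [219.5, 104.1]), ([0, 157, 53, 52, 1571], [18.3, 182.6]), ([251, 240, 14, 10, 89], [256.9, 245.0]), ([2, 367, 55, 53, 600], [28.1, 393.4]), ([18, 371, 60, 49, 506], [50.3, 397.8])] [266.49733446 236.86121344]
w8 [([396, 141, 77, 26, 1268], [434.5, 153.8]), ([307, 312, 10, 22, 118], [311.5, 318.7])] [430.33299759 143.65232195]
```

Request:
servo_tool(motion=[[1,-0.5,3,0,5],[1,-1,8,0,10],[1,-1.6,14,-2,15],[1,-2.2,19,-7,15],[1,-2.2,20.9,-12,15],[1,-2.2,20.9,-14,15],[1,-2.2,20.9,-14,15],[1,-2.2,20.9,-14,15]], squeeze=20)

```text
time_s: 18.15
ee_pos: [0.5914, 0.22, 0.3219]
eef_rot: [3.141, 0.002, -3.049]
force: [0.5, -0.6, 0.3]
grip_width: 0.0002
grip_force: 0.0
```

```bash
python3 - <<'E'
from h import *
o=ctrl.get_obs(); print(o['time_s'],o['ee_pos'],o['eef_rot'],o['grip_width'])
h=cv2.cvtColor(cv2.imread('pics/w8.png'),cv2.COLOR_BGR2HSV)
m=((h[...,0]<6)|(h[...,0]>174))&(h[...,1]>170)&(h[...,2]>60)
for c in(400,420,440,455,465,470,472):
    r=np.flatnonzero(m[130:180,c])+130; p=(r.min()+r.max())/2 if len(r) else 0
    print(c,r.min(),r.max(),atz('w8',(c,p),.075+.02*(c-400)/73).round(4))
E
```

```text
18.15 [0.59138495 0.21998226 0.32189614] [ 3.14129211e+00  1.83780237e-03 -3.04861222e+00] 0.0002497440845294081
400 152 166 [0.5961 0.1582 0.075 ]
420 148 164 [0.5954 0.1791 0.0805]
440 145 161 [0.5947 0.1996 0.086 ]
455 143 159 [0.5945 0.2145 0.0901]
465 141 157 [0.5936 0.2244 0.0928]
470 141 156 [0.5937 0.2293 0.0942]
472 147 155 [0.5966 0.2312 0.0947]
```

Request:
servo_tool(motion=[[1,0.2,0,-1.5,0],[1,0.2,0,-2.5,0],[1,0.2,0.2,-3.5,0],[1,0.2,0.4,-4.5,0],[1,0.2,0.6,-5.5,0],[1,0.2,0.8,-6.5,0],[1,0.15,0.9,-7.5,0],[1,0.1,0.9,-8.4,0],[1,0.1,0.9,-8.9,0],[1,0.1,0.9,-8.9,0]])

```text
time_s: 19.4
ee_pos: [0.5917, 0.2298, 0.2308]
eef_rot: [-3.141, -0.001, -3.047]
force: [-0.0, 0.7, 0.1]
grip_width: 0.0004
grip_force: 0.0
```

Request:
servo_tool(motion=[[1,0,0,-0.3,0],[1,0,0,-0.5,0],[1,0,0,-0.5,0]])

```text
time_s: 19.77
ee_pos: [0.5919, 0.2298, 0.2281]
eef_rot: [-3.141, 0.001, -3.047]
force: [-7.3, -4.5, 17.2]
grip_width: 0.0004
grip_force: 8.1
```

```bash
python3 - <<'E'
from h import *
o=ctrl.get_obs(); print(o['time_s'],o['ee_pos'],o['force'])
snap("scene","s9");snap("side","d9")
for f in("s9","d9"):
    h=cv2.cvtColor(cv2.imread(f'pics/{f}.png'),cv2.COLOR_BGR2HSV)
    m=((h[...,0]<6)|(h[...,0]>174))&(h[...,1]>170)&(h[...,2]>60)
    n,l,st,c=cv2.connectedComponentsWithStats(m.astype(np.uint8))
    print(f,[(st[i].tolist(),c[i].round(1).tolist()) for i in range(1,n) if st[i,4]>25 and 230<c[i][0]<300 and c[i][1]>140], proj(f,np.array([.592,.23,.021])), proj(f,np.array([.592,.23,.05])))
E
```

```text
19.775 [0.59185355 0.22984361 0.22805178] [-7.25075018 -4.53251715 17.1526025 ]
s9 [([275, 145, 15, 10, 61], [283.6, 149.8]), ([248, 206, 14, 10, 52], [255.3, 210.0])] [252.1852359 207.3434738] [251.97875117 197.6872753 ]
d9 [([249, 270, 12, 11, 84], [254.2, 274.6])] [256.71053453 271.94058335] [256.68895606 259.08254288]
```

Request:
servo_tool(motion=[[1,0,0,0.5,0],[1,0,0,2,0],[1,0,0,7,0],[1,0,0,13,0],[1,-8,6,18,0],[1,-15,12,20,0],[1,-20,16,20,0],[1,-22,17,20,0],[1,-22,17,20,0],[1,-22,17,20,0]])

```text
time_s: 21.12
ee_pos: [0.3699, 0.4011, 0.4277]
eef_rot: [3.14, 0.001, -3.044]
force: [0.8, -0.1, 0.3]
grip_width: 0.0004
grip_force: 0.0
```

```bash
python3 - <<'E'
from h import *
o=ctrl.get_obs(); print(o['time_s'],o['ee_pos'],o['force'])
snap("scene","sA");snap("side","dA")
for f in("sA","dA"):
    h=cv2.cvtColor(cv2.imread(f'pics/{f}.png'),cv2.COLOR_BGR2HSV)
    m=((h[...,0]<6)|(h[...,0]>174))&(h[...,1]>170)&(h[...,2]>60)
    n,l,st,c=cv2.connectedComponentsWithStats(m.astype(np.uint8))
    print(f,[(st[i].tolist(),c[i].round(1).tolist()) for i in range(1,n) if st[i,4]>25 and 230<c[i][0]<300 and c[i][1]>140])
for k,P in dict(punch=(.61,-.206,.13),patch=(.59,.04,.031),bush=(.432,-.0745,.02),can=(.757,.023,.06),hex=(.70,.22,.01)).items():
  for a,b in(("scene0","sA"),("side0","dA")):
    A,B=[cv2.imread(f'pics/{f}.png').astype(float) for f in(a,b)]
    u,v=proj(a,np.array(P)).astype(int); s=np.s_[v-12:v+12,u-12:u+12]
    A,B=A[s].mean(2),B[s].mean(2); sh,r=cv2.phaseCorrelate(A,B,cv2.createHanningWindow((24,24),cv2.CV_64F))
    print(k,a,np.round(sh,2),round(r,2),np.abs(A-B).mean().round(2))
E
```

```text
21.125 [0.36991087 0.40111626 0.42773449] [ 0.83116926 -0.07557648  0.27943932]
sA [([276, 145, 14, 10, 60], [283.6, 149.8]), ([238, 148, 22, 13, 79], [247.3, 152.8]), ([248, 204, 14, 12, 80], [255.2, 208.6])]
dA [([250, 254, 15, 27, 219], [257.1, 267.0])]
punch scene0 [-0.17  0.16] 1.07 2.75
punch side0 [0.39 0.37] 0.96 2.61
patch scene0 [ 0.   -0.26] 1.0 4.86
patch side0 [-0.23  0.28] 0.83 3.44
bush scene0 [ 0.01 -0.05] 1.0 0.58
bush side0 [-0.08  0.09] 0.92 2.03
can scene0 [0.03 0.01] 1.0 0.52
can side0 [-0.08  0.09] 1.01 1.27
hex scene0 [-0.01  0.81] 0.9 4.85
hex side0 [-0.32 -0.11] 0.88 2.29
```

```bash
python3 -c "
from station import ctrl
print(ctrl.hand_in())"
```

```text
the job is handed in; nothing more can be done
None
```

I pressed the punch until it fired, to within about 1 mm of the crossing by camera and leaning roughly 3.5° rather than exactly upright. I then put it back seated in its stand, pressed the red grip down to its stop, and handed the job in at about 21 s. My checks showed nothing clearly disturbed; one image comparison near the brass hex shifted by 0.8 px, which I put down to shadow and did not recheck.

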